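# Drive the taper key of a buffing-wheel hub tight

## Task

Take the headed taper key out of the wooden rack, start it in the keyway between hub and shaft with its flat face to the shaft, and press or tap it down by its head until it is firmly wedged: about 18 N of downward push, and never so hard that the hub is strained. Leave the plain spare key standing in the rack.

Things in the scene. Friction and masses are not known exactly. Their poses are not given: they have to be found in the camera images.
- key: Steel taper key, head up in a rack slot, 130 g, 72 mm overall. Shank 60 long, 16 wide (y), 9 thick at the tip, 0.12 mm thicker per mm up. Origin: centre of the tip face; z up. Flat face at x = +4.5 mm; sloping face on -x (-4.5 at the tip, -11.7 under the head). In the rack the tip is 12 mm above the bench; it may lean 3 degrees.
- key_head (a point): Centre of the top of the key's head (key frame -5.5, 0, 72 mm). The head is 20 x 20 mm, 12 mm high, x = -15.5 to +4.5 mm, y = -10 to +10 mm; 72 to 84 mm above the bench in the rack. Its two y sides are free for the fingers. Axes as the key's.
- hub: Dark steel hub, boss 72 mm and flange 96 mm across, 40 high, its top 65 mm above the bench, on a grey base plate. Origin: centre of its top, z up. Steel shaft with a flat in its bore, ending 2.5 mm above the top. Keyway: slot on the bore's -x side, y = -10 to +10 mm, between the shaft's flat (x = -10 mm, +-1.6 from trial to trial, not reported) and the hub's sloping wall.
- keyway (a point): Middle of the keyway's mouth on the hub's top (hub frame -16.5, 0, 0 mm); axes as the hub's. The sloping wall is at x = -22.2 mm at the top, 0.12 mm nearer the shaft per mm of depth, as the key's slope; its top 6 mm is bevelled out to x = -26. The key goes in with axes parallel to these; with its tip centre over this point the flat face is 2 mm off the shaft; if it catches on the bevel, shift it to +x.
- stand: Grey base plate 116 x 116 x 10 mm bolted to the bench, carries hub and shaft. Origin: centre of its underside. The key first touches on both faces with its tip 13 to 41 mm below the hub's top, then must be driven a few mm more; the resistance grows 2 to 6 N per mm. Wanted: a last downward push of 16 to 21 N. Under 14 N is not tight, over 25 N strains the hub. It stays wedged when let go.
- spare_key: Plain steel bar without a head, 10 x 16 mm, 58 mm long, standing in the rack's other slot, 46 mm from the key; not wanted. Origin: centre of its lower end; z up.
- key_rack: Block of light wood, 100 x 52 x 40 mm (x, y, z), fixed to the bench, with two 28 mm deep slots (16 x 19 mm) side by side along x, 46 mm apart; the key may stand in either. Origin: centre of its underside.

How it is judged:
On the way, in this order (a step that is already met when the one before it is completed fails the run):
1. the key is clear of the rack, held upright (height (world z) of key above 0.05 m and angle between key's own z axis and vertical below 0.25 rad), for 0.1 s.
2. the key is started in the keyway, flat face to the shaft (z of key in the frame of hub below -0.008 m and horizontal distance between key and keyway below 0.008 m and angle between the x axis of key and the x axis of hub, either way round below 0.25 rad), for 0.1 s.
At the end, for the whole second after the job is handed in: The key is at rest, upright (0.08 rad) in the keyway, square to the hub (0.15 rad), flat face to the shaft (head at most 1 mm shaftward of the mouth's middle), tip over 12 mm below the hub's top and within 8 mm of the mouth's middle in plan, pressing on the hub with over 11 N; spare moved < 15 mm (contact force between key and hub above 11 N and z of key in the frame of hub below -0.012 m and horizontal distance between key and keyway below 0.008 m and angle between the x axis of key and the x axis of hub, either way round below 0.15 rad and x of key_head in the frame of keyway below 0.001 m and angle between key's own z axis and vertical below 0.08 rad and linear speed of key below 0.01 m/s and distance of spare_key from where it was at the start of the episode below 0.015 m); the robot touches nothing.
It fails at once if the key is forced: it presses on the hub with more than 29 N (contact force between key and hub above 29 N).
It fails at once if the spare key is taken out of the rack (height (world z) of spare_key above 0.045 m).
It also fails if it takes over 48 s, if anything falls off the work surface, if the arm or the gripper's body presses on something with over 40 N, if the wrist force passes 120 N, or if a joint passes its speed limit or range.

## Robot

A 7-joint arm with a two-finger parallel gripper is mounted at the origin on a cart in front of the work surface, level with it; the furniture and walls round the work are solid. World frame = base frame: x ahead of the robot, y to its left, z up, the work surface at z = 0. Lengths are in m, angles in rad, forces in N, time in s.
With the tool pointing down it reaches from about 0.425 to 0.95 m from the base axis. Payload 4.7 kg.
Tool frame: the origin (TCP) lies midway between the tips of the shut fingers; the grasp point (between the pads) lies 19 mm behind it; x points along the fingers, y is the direction in which the jaws open and shut, and the axes are right-handed (so a half turn about x gives the same grasp; the last joint's range is limited). The gripper opens to 87 mm and grips with 3 to 60 N. Pads are 19 mm wide; open, the fingers measure 117 mm over their backs; the gripper's body (75 mm by 190 mm) begins 51 mm behind the grasp point.
Start: joints at [-1.155, 0.469, -0.049, 1.532, 0.024, 1.141, -0.082], TCP at [0.29, 0.609, 0.223] pointing down, gripper open.
Joint ranges: [-2.59, 2.59], [-0.33, 1.99], [-1.39, 1.29], [0.1, 2.45], [-1.04, 4.18], [0.21, 1.99], [-2.66, 2.66]. Speed limits (rad/s): [2.57, 2.57, 3.14, 3.14, 3.14, 3.14, 3.14].

## Interface

Orientations are given as a unit quaternion [x, y, z, w].
In Python, from rig import arm gives the robot as it stands. The module is installed in compiled form; this text tells all that it offers.
- The arm moves only by the tool drive_tool, never from a script. Its arguments are lists of equal length, an entry for each row: "dp": the shift along the tool's x, y, z in cm, a list of three; "turn": the turn, a rotation vector about the tool's x, y, z in rad, a list of three; "claw": the finger opening in cm, from 0 to 8.7. In form: {"dp": [[dx, dy, dz], ...], "turn": [[ax, ay, az], ...], "claw": [claw, ...]}. A call has 1 to 5 rows; each row shifts and turns the commanded pose from where the row before left it, along the tool's axes as they then stand; what a row does not reach is not made up. A row lasts 1/8 s, in which the tool goes at most 62.5 mm and 10.7 degrees, less where a joint would pass 70% of its speed; a pose out of reach is approached as far as the arm can. A call is refused whole if a number of a shift passes 6.25 or a number of a turn 0.188, either way. A call with a gripper value outside its range is refused whole. The fingers move at their own pace and stop on an object; the grip force is fixed at half the most. Time passes only in rows, so rows that do not move let the fingers close. It gives the time, the measured TCP pose, the force and the opening at its end, in the units of the state.
- arm.get_state(): the state, without advancing time (a new reading comes with each control period).
- arm.grab_frame(name): name is "scene" or "top" or "wrist"; returns (picture, depth): 384x512x3 uint8, red, green, blue; 384x512 float32, m along the optical axis (not along the pixel's ray), 0 where there is no reading.
- arm.calibration(name): a dict with "K" (3x3 intrinsics, pixels), "T" (4x4, takes a point from camera to world coordinates); the wrist camera has in their place "hand_eye" (4x4, takes a point from camera to tool coordinates, whose origin is the TCP and whose axes are the tool frame's). Camera axes: x right, y down, z forward; pixel columns grow to the right and rows downward; lengths in m; the calibration is good to about 2 mm. A picture is of the moment at which its call begins: read the wrist's pose just before it. calibration takes no time and is no camera call.
- arm.close_job(): hands the job in, once; it reports no verdict.
Trained networks look in the newest picture that a camera, given by its name, has taken for a name from the list of things; names that differ only in an ending like _2 or _b are one class to them, and where a whole thing is asked for, a point or a joint stands for the part that bears it (a point fixed in the world has none). Each returns a list of dicts, best first, with "score" (0 to 1); they miss things now and then, are a little off and sometimes report something else, mostly with a low value. They report only what shows in the picture. A call takes as long as a camera call.
- arm.look_for(thing, camera): "point" ([x, y, z] in m, in world coordinates, good to about 4 mm: the middle of the surface that is visible of it).
The state is a dict: "clock": time; "joint_positions": joint angles; "dq": joint speeds; "tau": joint torques, N m; "eef_pos": TCP position; "ee_rot": TCP orientation; "wrist_force": force on the tool from outside, world axes, zero at the start; "ft_torque": the same for the moment, N m; "opening": finger opening in m.
Only numpy, scipy, OpenCV 4.12 (cv2) and the standard library are available. Lean on these libraries where they do the work, as an engineer would, in place of code of your own. Each camera call takes 0.05 s, during which the arm holds its last target. There are 200 camera calls.

## Working session

There is one attempt and no reset: what is moved stays moved. The work goes in short steps, Python scripts to look and compute and a tool call to move; the robot and the scene stay as the last step left them, time stands still between calls to the robot, and variables do not carry over. Pictures are saved under pics/ and viewed, about 8 in all and at most 12, crops included, and the job is handed in when it is done.

Besides the shell and the picture viewer there is one more tool, called after ">>>" as name(argument=value, ...), one argument or row to a line, values as JSON. drive_tool: Moves the arm, as the interface text tells. Its arguments: {"type":"object","properties":{"dp":{"type":"array","items":{"type":"array","items":{"type":"number"}}},"turn":{"type":"array","items":{"type":"array","items":{"type":"number"}}},"claw":{"type":"array","items":{"type":"number"}}},"required":["dp","turn","claw"]}

```bash
mkdir -p pics
cat > h.py <<'E'
import numpy as np, cv2
from rig import arm
from scipy.spatial.transform import Rotation as R
def save(name,pic,box=None,scale=1):
    im=cv2.cvtColor(pic,cv2.COLOR_RGB2BGR)
    if box: im=im[box[1]:box[3],box[0]:box[2]]
    if scale!=1: im=cv2.resize(im,None,fx=scale,fy=scale,interpolation=cv2.INTER_CUBIC)
    cv2.imwrite('pics/'+name+'.png',im)
def camT(name,s=None):
    c=arm.calibration(name)
    if name!='wrist': return c['K'],np.array(c['T'])
    T=np.eye(4);T[:3,:3]=R.from_quat(s['ee_rot']).as_matrix();T[:3,3]=s['eef_pos']
    return np.array(c['K']),T@np.array(c['hand_eye'])
def cloud(K,T,d):
    v,u=np.mgrid[:d.shape[0],:d.shape[1]]
    P=np.stack([(u-K[0,2])/K[0,0]*d,(v-K[1,2])/K[1,1]*d,d],-1)
    W=P@T[:3,:3].T+T[:3,3]; W[d==0]=np.nan
    return W
E
python3 - <<'E'
from h import *
s=arm.get_state(); print(s['clock'],s['eef_pos'],s['ee_rot'],s['wrist_force'])
for n in ('top','scene'):
    p,d=arm.grab_frame(n); np.savez('pics/'+n+'.npz',p=p,d=d); save(n+'0',p)
    for t in ('key','key_head','hub','spare_key','key_rack','stand'):
        print(n,t,[(np.round(r['point'],4).tolist(),round(r['score'],2)) for r in arm.look_for(t,n)[:2]])
a=cv2.imread('pics/top0.png');b=cv2.imread('pics/scene0.png')
cv2.imwrite('pics/both.png',cv2.resize(np.hstack([a,b]),(800,300)))
E
```

```text
0.0 [0.29017434 0.60879212 0.22150669] [ 0.15528156  0.68980984 -0.15662392  0.68957884] [-0.61491854  0.06612046 -0.74357968]
top key [([0.4972, -0.3927, 0.0843], 0.49)]
top key_head []
top hub [([0.4901, -0.1712, 0.0607], 0.89)]
top spare_key [([0.5393, -0.3932, 0.0626], 0.42)]
top key_rack [([0.5202, -0.3885, 0.0375], 0.81)]
top stand [([0.4815, -0.1723, 0.033], 0.8)]
scene key [([0.4889, -0.397, 0.072], 0.97)]
scene key_head [([0.487, -0.4015, 0.0725], 0.62)]
scene hub [([0.481, -0.1939, 0.0483], 0.64)]
scene spare_key [([0.5369, -0.3985, 0.0578], 0.7), ([0.481, -0.1927, 0.0484], 0.66)]
scene key_rack [([0.5092, -0.4103, 0.0426], 0.76)]
scene stand [([0.4756, -0.1984, 0.0337], 0.6)]
```

Run:
```python
from h import *
z=np.load('pics/top.npz');p,d=z['p'],z['d'];K,T=camT('top');W=cloud(K,T,d)
def fit(m,nm):
    q=W[m][:,:2].astype(np.float32)
    if len(q)<10: print(nm,len(q));return
    (c,wh,a)=cv2.minAreaRect(q);print(nm,len(q),np.round(c,4),np.round(wh,4),round(a,1),'zmed',np.median(W[m][:,2]).round(4))
X,Y,Z=W[...,0],W[...,1],W[...,2]
rk=(abs(X-.52)<.09)&(abs(Y+.39)<.09); hb=(abs(X-.49)<.09)&(abs(Y+.17)<.09)
fit(rk&(Z>.078)&(Z<.095),'head'); fit(rk&(Z>.06)&(Z<.078)&(X>.52),'spare'); fit(rk&(Z>.034)&(Z<.046),'rack')
m=hb&(Z>.06)&(Z<.071);fit(m,'hubtop');fit(hb&(Z>.005)&(Z<.014),'plate')
v,u=np.where(hb|rk);b=[u.min(),v.min(),u.max(),v.max()];print(b)
save('topc',p,b,min(780/(b[2]-b[0]),580/(b[3]-b[1])))
```

```text
head 82 [ 0.4914 -0.3918] [0.0187 0.0205] 86.3 zmed 0.0836
spare 35 [ 0.5419 -0.3938] [0.0151 0.0088] 85.7 zmed 0.0694
rack 746 [ 0.5203 -0.3932] [0.0525 0.0991] 88.0 zmed 0.0399
hubtop 686 [ 0.4912 -0.1683] [0.0714 0.07  ] 86.2 zmed 0.0653
plate 886 [ 0.4906 -0.1786] [0.1569 0.1336] 82.3 zmed 0.0099
[np.int64(184), np.int64(160), np.int64(347), np.int64(249)]
```

View pics/topc.png

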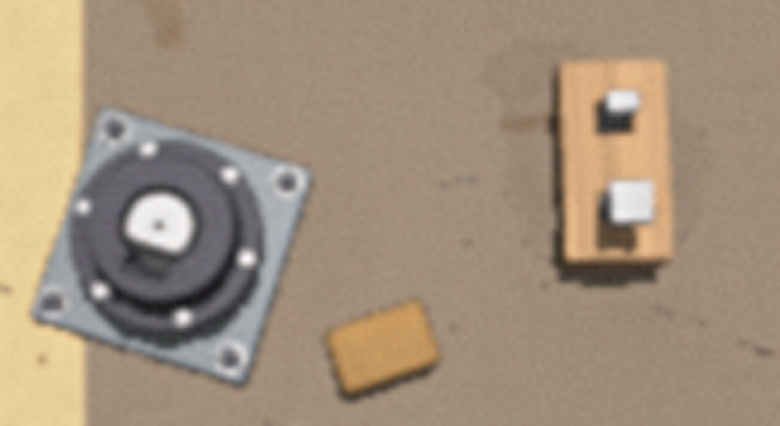

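View pics/both.png

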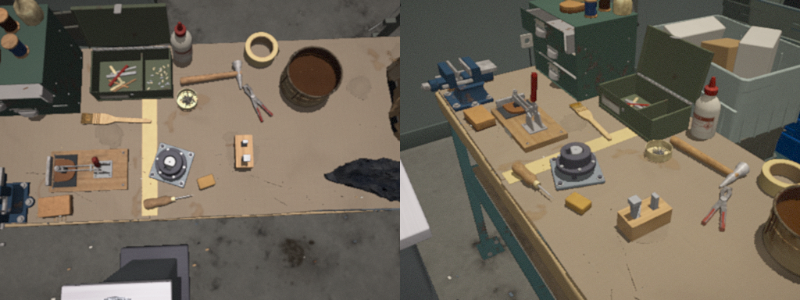

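```bash
cat >> h.py <<'E'
def rel(p,q,tp,tR):
    "tool-frame shift (cm) and rotvec from pose p,q to target tp,tR"
    r=R.from_quat(q); return (r.inv().apply(np.array(tp)-p)*100).round(2),(r.inv()*tR).as_rotvec().round(3)
def down(yaw):
    "tool x down; tool y along world (-sin,cos) of yaw, i.e. key y axis if key yaw=yaw"
    x=np.array([0,0,-1.]);y=np.array([-np.sin(yaw),np.cos(yaw),0]);return R.from_matrix(np.stack([x,y,np.cross(x,y)],1))
E
python3 - <<'E'
from h import *
z=np.load('pics/scene.npz');p=z['p'];K,T=camT('scene')
def px(P):
    c=np.linalg.inv(T)@np.append(P,1);c=K@(c[:3]/c[2]);return c[:2]
c=px([.515,-.39,.05]);h=px([.48,-.17,.05]);print(c,h,'scene cam at',T[:3,3])
b=[int(c[0]-55),int(c[1]-42),int(c[0]+55),int(c[1]+40)]
save('scenec',p,b,5)
s=arm.get_state();q=s['ee_rot'];print(R.from_quat(q).as_matrix().round(3))
for w in (0,np.pi): print(rel(s['eef_pos'],q,[.46,.25,.25],down(-.03+w)))
E
```

```text
[310.37654884 263.50681241] [220.05804272 200.90950595] scene cam at [ 0.1282484  -0.81662646  0.59643877]
[[-0.     0.43   0.903]
 [ 0.     0.903 -0.43 ]
 [-1.     0.    -0.   ]]
(array([ -2.75, -25.14,  30.77]), array([-0.415, -0.   , -0.   ]))
(array([ -2.75, -25.14,  30.77]), array([ 2.727, -0.   ,  0.   ]))
```

View pics/scenec.png

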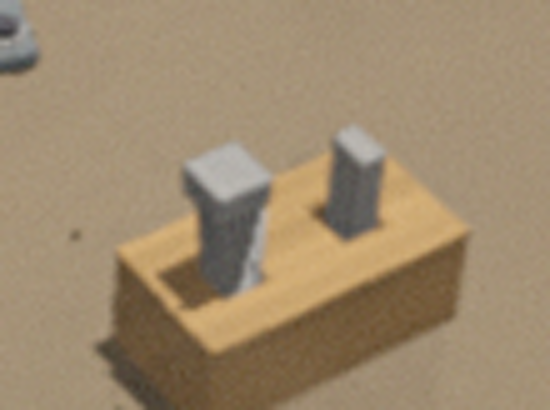

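Run:
```python
from h import *
import json
s=arm.get_state();p=np.array(s['eef_pos']);r=R.from_quat(s['ee_rot'])
print(np.array(arm.calibration('wrist')['hand_eye']).round(3).tolist())
N=20;a0,r0=np.arctan2(p[1],p[0]),np.hypot(p[0],p[1]);g=np.array([.49,-.39,.20]);a1,r1=np.arctan2(g[1],g[0]),np.hypot(g[0],g[1])
rows=[]
for i in range(1,N+1):
    f=i/N;a=a0+(a1-a0)*f;rr=r0+(r1-r0)*f;t=np.array([rr*np.cos(a),rr*np.sin(a),.2215+(.2-.2215)*f])
    d=(r.inv().apply(t-p)*100).round(1);tu=0.136
    rows.append(d.tolist());p=p+r.apply(d/100);r=r*R.from_rotvec([tu,0,0])
for k in range(0,N,5):print(json.dumps(rows[k:k+5]))
```

```text
[[-0.001, -0.284, 0.959, -0.163], [1.0, 0.0, 0.001, 0.001], [-0.001, 0.959, 0.284, -0.08], [0.0, 0.0, 0.0, 1.0]]
[[0.2, -0.5, 6.0], [0.1, -0.2, 6.1], [0.1, -0.0, 6.0], [0.1, 0.3, 6.0], [0.1, 0.6, 5.9]]
[[0.1, 0.9, 5.9], [0.2, 1.1, 5.9], [0.1, 1.4, 5.7], [0.1, 1.6, 5.7], [0.1, 1.9, 5.5]]
[[0.1, 2.1, 5.4], [0.1, 2.4, 5.4], [0.1, 2.6, 5.1], [0.1, 2.8, 5.1], [0.1, 3.1, 4.9]]
[[0.1, 3.2, 4.7], [0.1, 3.5, 4.5], [0.1, 3.6, 4.4], [0.1, 3.9, 4.2], [0.1, 4.0, 4.0]]
```

>>> drive_tool(
  dp=[
    [0.2,-0.5,6.0],
    [0.1,-0.2,6.1],
    [0.1,0,6.0],
    [0.1,0.3,6.0],
    [0.1,0.6,5.9],
  ],
  turn=[
    [0.136,0,0],
    [0.136,0,0],
    [0.136,0,0],
    [0.136,0,0],
    [0.136,0,0],
  ],
  claw=[6,6,6,6,6],
)

```text
clock: 1.32
eef_pos: [0.5182, 0.4139, 0.2166]
ee_rot: [0.379, 0.597, -0.378, 0.597]
wrist_force: [-0.2, 0.4, -1.1]
opening: 0.0604
```

>>> drive_tool(
  dp=[
    [0.1,0.9,5.9],
    [0.2,1.1,5.9],
    [0.1,1.4,5.7],
    [0.1,1.6,5.7],
    [0.1,1.9,5.5],
  ],
  turn=[
    [0.136,0,0],
    [0.136,0,0],
    [0.136,0,0],
    [0.136,0,0],
    [0.136,0,0],
  ],
  claw=[6,6,6,6,6],
)

```text
clock: 1.95
eef_pos: [0.609, 0.1798, 0.2062]
ee_rot: [-0.542, -0.469, 0.555, -0.423]
wrist_force: [-52.3, 41.9, 9.2]
opening: 0.0406
```

>>> drive_tool(
  dp=[
    [0.1,2.1,5.4],
    [0.1,2.4,5.4],
    [0.1,2.6,5.1],
    [0.1,2.8,5.1],
    [0.1,3.1,4.9],
  ],
  turn=[
    [0.136,0,0],
    [0.136,0,0],
    [0.136,0,0],
    [0.136,0,0],
    [0.136,0,0],
  ],
  claw=[6,6,6,6,6],
)

```text
clock: 2.58
eef_pos: [0.6224, -0.1431, 0.2057]
ee_rot: [0.67, 0.227, -0.67, 0.227]
wrist_force: [1.5, -0.2, -0.7]
opening: 0.0591
```

>>> drive_tool(
  dp=[
    [0.1,3.2,4.7],
    [0.1,3.5,4.5],
    [0.1,3.6,4.4],
    [0.1,3.9,4.2],
    [0.1,4.0,4.0],
  ],
  turn=[
    [0.136,0,0],
    [0.136,0,0],
    [0.136,0,0],
    [0.136,0,0],
    [0.136,0,0],
  ],
  claw=[6,6,6,6,6],
)

```text
clock: 3.2
eef_pos: [0.4888, -0.392, 0.2006]
ee_rot: [0.707, -0.01, -0.707, -0.009]
wrist_force: [0.7, 0.1, -0.6]
opening: 0.0597
```

Run:
```python
from h import *
s=arm.get_state();p,d=arm.grab_frame('wrist');K,T=camT('wrist',s);W=cloud(K,T,d);np.savez('pics/w1.npz',p=p,d=d,K=K,T=T)
pt,_=arm.grab_frame('top')
a=cv2.cvtColor(np.hstack([p,pt]),cv2.COLOR_RGB2BGR);cv2.imwrite('pics/w1.png',cv2.resize(a,(800,300),interpolation=cv2.INTER_AREA))
X,Y,Z=W[...,0],W[...,1],W[...,2]
def fit(m,nm):
    m=cv2.morphologyEx(m.astype(np.uint8),cv2.MORPH_OPEN,np.ones((3,3)))>0
    q=W[m][:,:2].astype(np.float32);c,wh,a=cv2.minAreaRect(q);print(nm,len(q),np.round(c,4),np.round(wh,4),round(a,1),np.median(W[m][:,2]).round(4))
    return m
rk=(abs(X-.52)<.08)&(abs(Y+.39)<.05)
fit(rk&(abs(Z-.0845)<.003)&(X<.515),'head')
fit(rk&(abs(Z-.07)<.003)&(X>.525),'spare')
fit(rk&(abs(Z-.04)<.003),'rack')
m=rk&(Z>.043)&(Z<.08)&(X<.52)
for z in range(44,80,4):
    k=m&(abs(Z-z/1000)<.002)
    if k.sum()>5: print(z,k.sum(),'x',np.percentile(X[k],[5,50,95]).round(4),'y',np.percentile(Y[k],[5,95]).round(4))
print(s['joint_positions'])
```

```text
head 377 [ 0.4921 -0.3922] [0.0192 0.0191] 89.1 0.0848
spare 156 [ 0.5434 -0.3937] [0.015  0.0089] 88.3 0.0707
rack 3404 [ 0.5204 -0.3927] [0.052  0.0991] 88.3 0.0409
44 9 x [0.4938 0.5014 0.5017] y [-0.3995 -0.3772]
48 7 x [0.5018 0.502  0.5021] y [-0.3918 -0.3858]
52 15 x [0.5014 0.5017 0.502 ] y [-0.399  -0.3852]
56 14 x [0.5015 0.5017 0.5019] y [-0.399  -0.3853]
60 9 x [0.5013 0.5016 0.5019] y [-0.3987 -0.3861]
64 10 x [0.5014 0.5018 0.502 ] y [-0.3966 -0.3847]
68 12 x [0.5014 0.5016 0.5018] y [-0.3988 -0.3864]
72 15 x [0.5013 0.5016 0.502 ] y [-0.3986 -0.3856]
76 19 x [0.5013 0.5015 0.5018] y [-0.4003 -0.3838]
[ 0.05383701  0.49786556  0.78815561  1.71478234 -0.39149623  1.0928145
 -0.63312321]
```

View pics/w1.png

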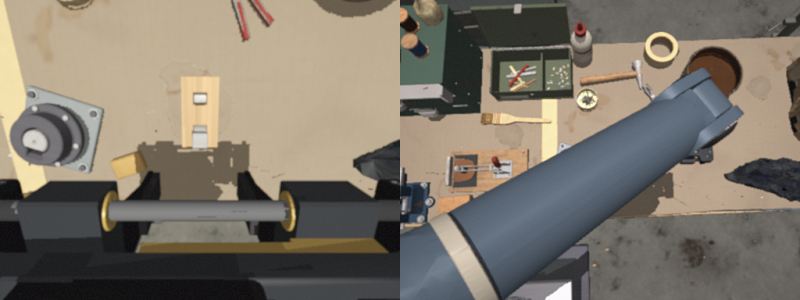

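Run:
```python
from h import *
s=arm.get_state();p=s['eef_pos']
for t in ([.492,-.392,.12],[.492,-.392,.061]): print(rel(p,s['ee_rot'],t,down(np.pi-.03)))
z=np.load('pics/w1.npz');W=cloud(z['K'],z['T'],z['d']);X,Y,Z=W[...,0],W[...,1],W[...,2]
hb=(abs(X-.49)<.09)&(abs(Y+.17)<.09)
for lo,hi in ((.062,.07),(.007,.014),(.003,.007)):
    m=cv2.morphologyEx((hb&(Z>lo)&(Z<hi)).astype(np.uint8),cv2.MORPH_OPEN,np.ones((3,3)))>0
    q=W[m][:,:2].astype(np.float32)
    if len(q)>5: c,wh,a=cv2.minAreaRect(q);print(lo,len(q),np.round(c,4),np.round(wh,4),round(a,1),np.median(W[m][:,2]).round(4))
```

```text
(array([ 8.14, -0.6 , -0.89]), array([-0.007,  0.002, -0.004]))
(array([14.04, -0.63, -0.9 ]), array([-0.007,  0.002, -0.004]))
0.062 3239 [ 0.492  -0.1689] [0.0716 0.0719] 15.2 0.0662
0.007 2973 [ 0.492 -0.169] [0.1156 0.1155] 70.3 0.0109
```

>>> drive_tool(
  dp=[
    [4.1,-0.6,-0.9],
    [4,0,0],
    [0,0,0],
  ],
  turn=[
    [-0.007,0.002,-0.004],
    [0,0,0],
    [0,0,0],
  ],
  claw=[5,5,5],
)

```text
clock: 3.68
eef_pos: [0.4977, -0.3823, 0.1167]
ee_rot: [-0.706, 0.002, 0.708, 0.008]
wrist_force: [-0.3, -0.1, 0.4]
opening: 0.0508
```

Run:
```python
from h import *
s=arm.get_state();p=s['eef_pos'];print(p,s['wrist_force'])
print(rel(p,s['ee_rot'],[.492,-.392,.061],down(np.pi-.03)))
s=arm.get_state();pp,d=arm.grab_frame('wrist');K,T=camT('wrist',s);W=cloud(K,T,d)
X,Y,Z=W[...,0],W[...,1],W[...,2]
m=(abs(X-.492)<.03)&(abs(Y+.392)<.03)&(abs(Z-.0845)<.003);m=cv2.morphologyEx(m.astype(np.uint8),cv2.MORPH_OPEN,np.ones((3,3)))>0
c,wh,a=cv2.minAreaRect(W[m][:,:2].astype(np.float32));print(m.sum(),np.round(c,4),np.round(wh,4),a)
m=(abs(X-.5016)<.004)&(abs(Y+.392)<.012)&(Z>.05)&(Z<.08);print('flat',m.sum(),np.polyfit(Z[m],X[m],1),np.polyfit(Y[m],X[m],1))
```

```text
[ 0.49773126 -0.38226986  0.11671833] [-0.30788906 -0.07061737  0.39613386]
(array([5.57, 1.03, 0.54]), array([0.015, 0.003, 0.008]))
718 [ 0.4919 -0.3921] [0.0201 0.0204] 87.34228515625
flat 273 [-0.0103691  0.5022947] [0.02603715 0.51181886]
```

>>> drive_tool(
  dp=[
    [2,1.0,0.5],
    [0,0,0],
    [0,0,0],
  ],
  turn=[
    [0.01,0,0],
    [0,0,0],
    [0,0,0],
  ],
  claw=[4,4,4],
)

```text
clock: 4.1
eef_pos: [0.4937, -0.395, 0.1]
ee_rot: [0.708, -0.008, -0.706, -0.011]
wrist_force: [0.8, -0.1, 0.4]
opening: 0.0403
```

Run:
```python
from h import *
for i in range(3):
    s=arm.get_state();p=s['eef_pos'];print(p,s['wrist_force'],np.abs(s['dq']).max())
    print(rel(p,s['ee_rot'],[.492,-.392,.061],down(np.pi-.035)))
    if i<2: arm.grab_frame('wrist')
```

```text
[ 0.49367522 -0.39503251  0.10002955] [ 0.82040358 -0.07789408  0.40783289] 0.007554271090956621
(array([ 3.9 , -0.28,  0.19]), array([ 0.008, -0.003,  0.004]))
[ 0.49391344 -0.39481773  0.10009853] [-0.3410835  -0.40412225 -0.23120717] 0.006434510118281262
(array([ 3.91, -0.26,  0.21]), array([ 0.009, -0.003,  0.004]))
[ 0.49406004 -0.39469677  0.10013613] [ 0.39754248 -0.38235602 -0.12297539] 0.003788613704387071
(array([ 3.91, -0.25,  0.23]), array([ 0.009, -0.003,  0.004]))
```

>>> drive_tool(
  dp=[
    [2,-0.25,0.2],
    [1.9,0,0],
    [0,0,0],
  ],
  turn=[
    [0.008,-0.003,0.004],
    [0,0,0],
    [0,0,0],
  ],
  claw=[4,4,4],
)

```text
clock: 4.58
eef_pos: [0.4911, -0.3908, 0.0589]
ee_rot: [-0.706, 0.011, 0.708, 0.013]
wrist_force: [0.2, 0.1, -0.1]
opening: 0.04
```

>>> drive_tool(
  dp=[
    [0,0,0],
    [0,0,0],
    [0,0,0],
    [0,0,0],
  ],
  turn=[
    [0,0,0],
    [0,0,0],
    [0,0,0],
    [0,0,0],
  ],
  claw=[4,1,1,1],
)

```text
clock: 5.08
eef_pos: [0.4919, -0.392, 0.0608]
ee_rot: [-0.707, 0.012, 0.707, 0.012]
wrist_force: [0.1, -0.4, 0.9]
opening: 0.0198
```

>>> drive_tool(
  dp=[
    [-1,0,0],
    [-2.5,0,0],
    [-3,0,0],
    [-1.5,0,0],
    [0,0,0],
  ],
  turn=[
    [0,0,0],
    [0,0,0],
    [0,0,0],
    [0,0,0],
    [0,0,0],
  ],
  claw=[1,1,1,1,1],
)

```text
clock: 5.7
eef_pos: [0.4923, -0.3921, 0.1415]
ee_rot: [0.707, -0.012, -0.707, -0.012]
wrist_force: [0.2, 0.4, -1.5]
opening: 0.0198
```

Run:
```python
from h import *
s=arm.get_state();pp,d=arm.grab_frame('wrist');K,T=camT('wrist',s);W=cloud(K,T,d);np.savez('pics/w2.npz',p=pp,d=d,K=K,T=T)
p=s['eef_pos'];Rt=R.from_quat(s['ee_rot']);print(p,s['wrist_force'],s['opening'],'yaw',Rt.as_matrix()[:,1])
L=Rt.inv().apply((W-p).reshape(-1,3)).reshape(W.shape)  # tool frame
for x in range(-30,60,6):
    m=(abs(L[...,0]*1000-x)<3)&(abs(L[...,1])<.009)&(abs(L[...,2])<.03)
    if m.sum()>3: print(x,m.sum(),(np.percentile(L[...,2][m],[5,50,95])*1000).round(1),'slope z/y',np.polyfit(L[...,1][m],L[...,2][m],1)[0].round(3))
# hub
X,Y,Z=W[...,0],W[...,1],W[...,2];hb=(abs(X-.49)<.09)&(abs(Y+.17)<.09)
for lo,hi in ((.062,.07),(.007,.014)):
    m=cv2.morphologyEx((hb&(Z>lo)&(Z<hi)).astype(np.uint8),cv2.MORPH_OPEN,np.ones((3,3)))>0
    q=W[m][:,:2].astype(np.float32)
    if len(q)>5: c,wh,a=cv2.minAreaRect(q);print(lo,len(q),np.round(c,4),np.round(wh,4),round(a,1),np.median(W[m][:,2]).round(4))
save('w2',pp)
h=np.array([.492,-.169]);y=np.deg2rad(-19.7);k=h+16.5e-3*np.array([-np.cos(y),-np.sin(y)]);print('keyway',k)
```

```text
[ 0.49226262 -0.39209523  0.14146319] [ 0.24694446  0.44096484 -1.51273855] 0.01975763597143567 yaw [-3.40452100e-02 -9.99420034e-01  7.20991236e-04]
-30 7 [-8.5 -3.6 -0.9] slope z/y -17.636
-24 741 [-9.6 -4.7  1.2] slope z/y -0.018
-18 156 [-10.   -9.6  -9. ] slope z/y 0.006
-12 127 [-10.   -9.5  -8.8] slope z/y 0.006
-6 112 [-10.   -9.6  -8.7] slope z/y 0.056
0 116 [-10.1  -9.6  -9. ] slope z/y 0.029
6 93 [-10.1  -9.7  -9.4] slope z/y 0.002
12 76 [-10.   -9.7  -9.4] slope z/y -0.008
18 75 [-10.1  -9.7  -9.3] slope z/y 0.009
24 69 [-10.1  -9.7  -9.4] slope z/y -0.014
30 66 [-10.1  -9.7  -9.4] slope z/y -0.009
36 65 [-10.2  -9.8  -9.5] slope z/y -0.011
42 56 [-10.2  -9.8  -9.6] slope z/y -0.002
48 8 [-9.8 -9.7 -9.5] slope z/y 0.004
0.062 2216 [ 0.4923 -0.1865] [0.0387 0.0612] 73.2 0.0661
0.007 4096 [ 0.4908 -0.1724] [0.1085 0.116 ] 70.3 0.011
keyway [ 0.47646574 -0.16343793]
```

View pics/w2.png

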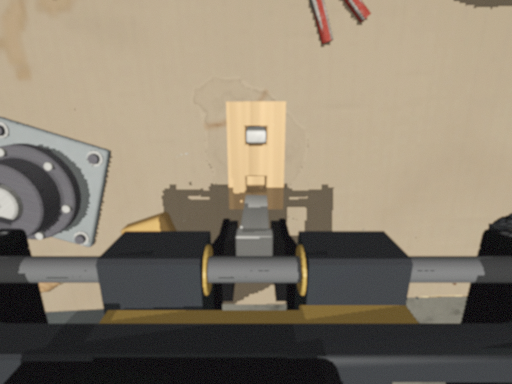

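Run:
```python
from h import *
s=arm.get_state();p=np.array(s['eef_pos']);r=R.from_quat(s['ee_rot']);g=np.array([.4716,-.1617,.1415]);d,tu=rel(p,s['ee_rot'],g,down(np.pi-.344));print(d,tu)
N=5;p0=p.copy()
for i in range(1,N+1):
    t=p0+(g-p0)*i/N;dd=(r.inv().apply(t-p)*100).round(2);print(dd.tolist());p=p+r.apply(dd/100);r=r*R.from_rotvec(np.array(tu)/N)
```

```text
[ -0.1  -22.89   2.8 ] [0.31  0.001 0.   ]
[-0.02, -4.58, 0.56]
[-0.02, -4.53, 0.84]
[-0.02, -4.48, 1.12]
[-0.02, -4.39, 1.4]
[-0.03, -4.3, 1.67]
```

>>> drive_tool(
  dp=[
    [0,-4.58,0.56],
    [0,-4.53,0.84],
    [0,-4.48,1.12],
    [0,-4.4,1.4],
    [0,-4.3,1.67],
  ],
  turn=[
    [0.062,0,0],
    [0.062,0,0],
    [0.062,0,0],
    [0.062,0,0],
    [0.062,0,0],
  ],
  claw=[1,1,1,1,1],
)

```text
clock: 6.38
eef_pos: [0.4706, -0.16, 0.1394]
ee_rot: [-0.695, 0.122, 0.698, 0.122]
wrist_force: [1.2, -0.4, -1.3]
opening: 0.0191
```

>>> drive_tool(
  dp=[
    [0,0,0],
    [0,0,0],
    [0,0,0],
    [0,0,0],
  ],
  turn=[
    [0,0,0],
    [0,0,0],
    [0,0,0],
    [0,0,0],
  ],
  claw=[1,1,1,1],
)

```text
clock: 6.88
eef_pos: [0.4714, -0.1633, 0.1405]
ee_rot: [-0.696, 0.122, 0.697, 0.122]
wrist_force: [-0.3, -0.5, -1.9]
opening: 0.0194
```

```bash
cat > hub.py <<'E'
from h import *
def look(tag):
    s=arm.get_state();pp,d=arm.grab_frame('wrist');K,T=camT('wrist',s);W=cloud(K,T,d);np.savez('pics/%s.npz'%tag,p=pp,d=d,K=K,T=T)
    p=s['eef_pos'];Rt=R.from_quat(s['ee_rot']);print(p,s['wrist_force'],s['opening'],'tooly',Rt.as_matrix()[:,1].round(4))
    X,Y,Z=W[...,0],W[...,1],W[...,2];hb=(abs(X-.49)<.09)&(abs(Y+.17)<.09)
    for lo,hi in ((.0655,.07),(.062,.0655),(.007,.014)):
        m=cv2.morphologyEx((hb&(Z>lo)&(Z<hi)).astype(np.uint8),cv2.MORPH_OPEN,np.ones((3,3)))>0
        q=W[m][:,:2].astype(np.float32)
        if len(q)>5: c,wh,a=cv2.minAreaRect(q);print(lo,len(q),np.round(c,4),np.round(wh,4),round(a,1),np.median(W[m][:,2]).round(4))
    save(tag,pp)
    return s,pp,d,K,T,W
E
python3 - <<'E'
from hub import *
look('w3')
E
```

```text
[ 0.47143433 -0.16326799  0.14046833] [-0.28565192 -0.47250531 -1.91642693] 0.019376474403068954 tooly [-3.395e-01 -9.406e-01  7.000e-04]
0.0655 1761 [ 0.49   -0.1676] [0.0654 0.0643] 46.3 0.0673
0.062 21 [ 0.4985 -0.1652] [0.0026 0.0623] 64.9 0.0642
0.007 3880 [ 0.4921 -0.1682] [0.1161 0.1142] 70.2 0.0109
```

View pics/w3.png

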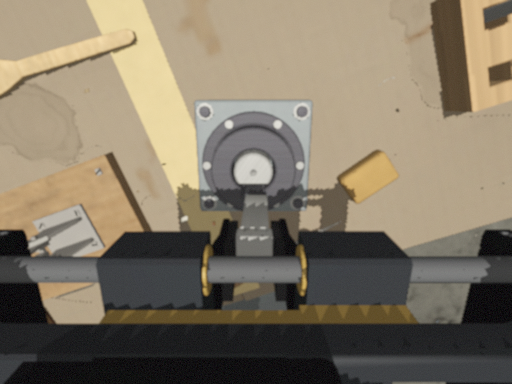

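```bash
cat >> hub.py <<'E'
def shaft(s,pp,K,T,zp=.0675,tag=None):
    "rays to plane z=zp; tool coords; bright shaft region"
    v,u=np.mgrid[:384,:512];ray=np.stack([(u-K[0,2])/K[0,0],(v-K[1,2])/K[1,1],np.ones_like(u,float)],-1)@T[:3,:3].T
    P=T[:3,3]+ray*((zp-T[2,3])/ray[...,2])[...,None]
    L=R.from_quat(s['ee_rot']).inv().apply((P-s['eef_pos']).reshape(-1,3)).reshape(P.shape)*1000
    g=pp.mean(-1);
    near=(np.hypot(P[...,0]-.492,P[...,1]+.1685)<.024)
    n,lab,st,ce=cv2.connectedComponentsWithStats((near&(g>130)).astype(np.uint8))
    k=1+np.argmax(st[1:,4]);m=lab==k
    y,z=L[...,1][m],L[...,2][m];print('shaft px',m.sum(),'y',np.percentile(y,[1,99]).round(2),'z',np.percentile(z,[1,99]).round(2),st[k])
    cnt=cv2.findContours(m.astype(np.uint8),0,1)[0][0][:,0];c=L[cnt[:,1],cnt[:,0]]
    f=c[(c[:,2]<np.percentile(z,60))];A=np.c_[2*f[:,1],2*f[:,2],np.ones(len(f))];sol=np.linalg.lstsq(A,(f[:,1:]**2).sum(1),rcond=None)[0];print('circle',sol[:2].round(2),'r',np.sqrt(sol[2]+sol[0]**2+sol[1]**2).round(2))
    # intensity profile along z for |y - yc|<5
    b=np.arange(-30,8,1.);k2=abs(L[...,1]-sol[0])<5
    print([(int(a),int(g[k2&(L[...,2]>=a)&(L[...,2]<a+1)].mean())) for a in b if (k2&(L[...,2]>=a)&(L[...,2]<a+1)).sum()])
    return L
E
python3 - <<'E'
from hub import *
z=np.load('pics/w3.npz');s=arm.get_state();L=shaft(s,z['p'],z['K'],z['T'])
save('w3c',z['p'],[205,130,305,230],6)
W=cloud(z['K'],z['T'],z['d']);Lt=R.from_quat(s['ee_rot']).inv().apply((W-s['eef_pos']).reshape(-1,3)).reshape(W.shape)*1000
for x in range(-18,60,6):
    m=(abs(Lt[...,0]-x)<3)&(abs(Lt[...,1])<12)&(abs(Lt[...,2]+9.7)<4)
    if m.sum()>3: print(x,m.sum(),np.percentile(Lt[...,2][m],[5,50,95]).round(1),np.percentile(Lt[...,1][m],[2,98]).round(1))
E
```

```text
shaft px 1022 y [-16.71  13.44] z [-36.53 -10.97] [ 234  153   39   31 1022]
circle [ -1.65 -20.99] r 15.87
[(-30, 208), (-29, 207), (-28, 206), (-27, 206), (-26, 206), (-25, 206), (-24, 199), (-23, 184), (-22, 178), (-21, 181), (-20, 186), (-19, 189), (-18, 197), (-17, 203), (-16, 204), (-15, 204), (-14, 204), (-13, 205), (-12, 197), (-11, 136), (-10, 66), (-9, 59), (-8, 61), (-7, 61), (-6, 58), (-5, 52), (-4, 48), (-3, 49), (-2, 71), (-1, 98), (0, 113), (1, 119), (2, 123), (3, 127), (4, 131), (5, 135), (6, 134), (7, 128)]
-18 198 [-9.7 -9.1 -8.2] [-11.6  11.3]
-12 170 [-9.6 -9.  -8.3] [-11.5  11.6]
-6 147 [-9.7 -9.2 -8. ] [-11.5  11.5]
0 116 [-9.7 -9.2 -8.3] [-11.   11.3]
6 98 [-9.7 -9.3 -9. ] [-8.2  7.4]
12 81 [-9.7 -9.4 -8.9] [-7.9  7. ]
18 79 [-9.6 -9.4 -9.1] [-8.   7.2]
24 68 [-9.7 -9.3 -9.1] [-7.6  7.4]
30 65 [-9.7 -9.3 -9.1] [-7.6  7.8]
36 60 [-9.7 -9.4 -9.1] [-7.1  7.8]
42 57 [-9.8 -9.5 -9.2] [-7.5  8.2]
48 9 [-9.4 -9.3 -9.1] [-3.3  7.4]
```

View pics/w3c.png

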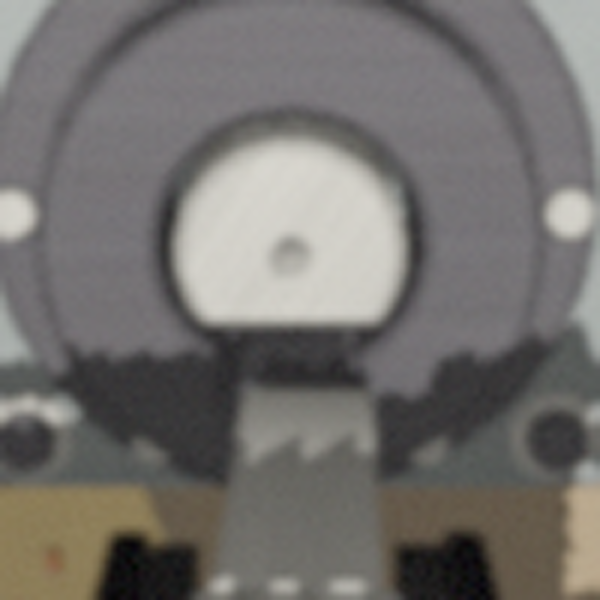

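>>> drive_tool(
  dp=[
    [0.8,-0.16,-0.08],
    [0.7,0,0],
    [0,0,0],
    [0,0,0],
    [0,0,0],
  ],
  turn=[
    [0,0,0],
    [0,0,0],
    [0,0,0],
    [0,0,0],
    [0,0,0],
  ],
  claw=[1,1,1,1,1],
)

```text
clock: 7.55
eef_pos: [0.4731, -0.1608, 0.1257]
ee_rot: [-0.696, 0.121, 0.697, 0.121]
wrist_force: [0.3, 1.0, -0.9]
opening: 0.0196
```

Run:
```python
from hub import *
s=arm.get_state();print(s['eef_pos'],np.abs(s['dq']).max());
s,pp,d,K,T,W=look('w4');L=shaft(s,pp,K,T,.0685)
save('w4c',pp,[205,130,305,230],6)
Lt=R.from_quat(s['ee_rot']).inv().apply((W-s['eef_pos']).reshape(-1,3)).reshape(W.shape)*1000
m=(abs(Lt[...,0]-30)<20)&(abs(Lt[...,1])<12)&(abs(Lt[...,2]+9.7)<4)
print(m.sum(),np.percentile(Lt[...,2][m],[5,50,95]).round(1),np.percentile(Lt[...,1][m],[2,98]).round(1))
```

```text
[ 0.47310364 -0.16080932  0.12566244] 0.0019057016857864197
[ 0.47310364 -0.16080932  0.12566244] [ 0.3435216   1.04556921 -0.92408805] 0.019641736300314974 tooly [-3.374e-01 -9.414e-01  2.000e-04]
0.0655 2024 [ 0.4953 -0.1705] [0.0673 0.0595] 62.8 0.0672
0.062 18 [ 0.4989 -0.1784] [0.0018 0.0528] 79.7 0.0649
0.007 4294 [ 0.4923 -0.1684] [0.1161 0.1153] 70.2 0.0108
shaft px 1135 y [-14.    16.22] z [-35.35 -10.43] [ 237  157   41   33 1135]
circle [  1.05 -20.62] r 15.64
[(-30, 206), (-29, 205), (-28, 205), (-27, 205), (-26, 204), (-25, 204), (-24, 202), (-23, 195), (-22, 181), (-21, 178), (-20, 181), (-19, 186), (-18, 195), (-17, 201), (-16, 202), (-15, 202), (-14, 202), (-13, 203), (-12, 194), (-11, 160), (-10, 101), (-9, 53), (-8, 43), (-7, 65), (-6, 95), (-5, 112), (-4, 118), (-3, 124), (-2, 129), (-1, 133), (0, 135), (1, 132), (2, 125), (3, 107), (4, 98), (5, 98), (6, 99), (7, 100)]
402 [-9.8 -9.4 -9. ] [-7.9  7.4]
```

View pics/w4c.png

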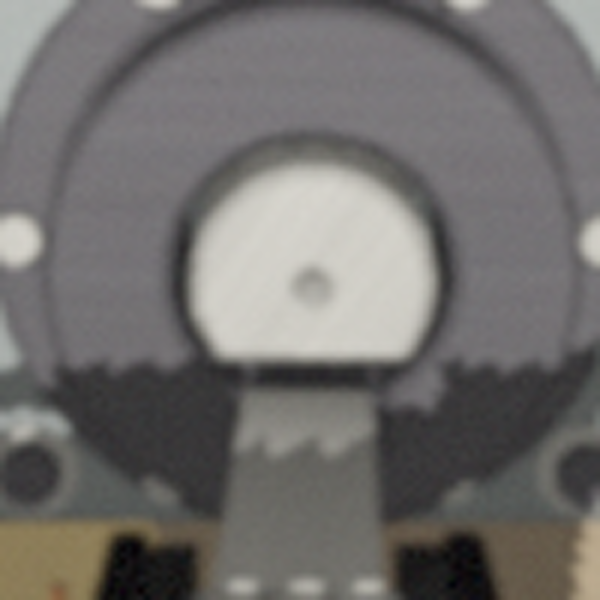

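>>> drive_tool(
  dp=[
    [0.4,0.1,0.02],
    [0.3,0,0],
    [0,0,0],
    [0,0,0],
  ],
  turn=[
    [0,0,0],
    [0,0,0],
    [0,0,0],
    [0,0,0],
  ],
  claw=[1,1,1,1],
)

```text
clock: 8.1
eef_pos: [0.4724, -0.1617, 0.1185]
ee_rot: [-0.696, 0.121, 0.697, 0.121]
wrist_force: [-0.1, -0.2, -1.2]
opening: 0.0196
```

Run:
```python
from hub import *
s,pp,d,K,T,W=look('w5');L=shaft(s,pp,K,T,.0685)
Lt=R.from_quat(s['ee_rot']).inv().apply((W-s['eef_pos']).reshape(-1,3)).reshape(W.shape)*1000
m=(abs(Lt[...,0]-30)<17)&(abs(Lt[...,1])<12)&(abs(Lt[...,2]+9.7)<4)
print(m.sum(),np.percentile(Lt[...,2][m],[5,50,95]).round(1),np.percentile(Lt[...,1][m],[2,98]).round(1))
```

```text
[ 0.47244063 -0.16165793  0.11849459] [-0.11877659 -0.20052059 -1.24659301] 0.019564819537659026 tooly [-3.375e-01 -9.413e-01  3.000e-04]
0.0655 2138 [ 0.4944 -0.1692] [0.0678 0.0604] 72.1 0.0673
0.062 9 [ 0.4837 -0.1513] [0.0019 0.0012] 54.6 0.0642
0.007 4398 [ 0.485  -0.1885] [0.159  0.1145] 70.3 0.0109
shaft px 1203 y [-14.7   15.02] z [-35.96 -10.99] [ 235  158   42   34 1203]
circle [  0.12 -21.14] r 15.62
[(-30, 206), (-29, 205), (-28, 205), (-27, 204), (-26, 204), (-25, 204), (-24, 201), (-23, 189), (-22, 180), (-21, 179), (-20, 182), (-19, 190), (-18, 197), (-17, 200), (-16, 202), (-15, 202), (-14, 202), (-13, 203), (-12, 196), (-11, 136), (-10, 56), (-9, 62), (-8, 94), (-7, 115), (-6, 122), (-5, 126), (-4, 130), (-3, 131), (-2, 122), (-1, 113), (0, 105), (1, 100), (2, 98), (3, 99), (4, 100), (5, 101), (6, 101), (7, 102)]
365 [-9.7 -9.4 -9.1] [-7.9  7.4]
```

>>> drive_tool(
  dp=[
    [0.3,0,0],
    [0.3,0,0],
    [0.2,0,0],
    [0,0,0],
  ],
  turn=[
    [0,0,0],
    [0,0,0],
    [0,0,0],
    [0,0,0],
  ],
  claw=[1,1,1,1],
)

```text
clock: 8.65
eef_pos: [0.4722, -0.1616, 0.1103]
ee_rot: [-0.696, 0.121, 0.697, 0.121]
wrist_force: [-0.4, -0.4, -0.9]
opening: 0.0201
```

>>> drive_tool(
  dp=[
    [0.2,0,0],
    [0.2,0,0],
    [0.2,0,0],
    [0,0,0],
  ],
  turn=[
    [0,0,0],
    [0,0,0],
    [0,0,0],
    [0,0,0],
  ],
  claw=[1,1,1,1],
)

```text
clock: 9.15
eef_pos: [0.4723, -0.1616, 0.1043]
ee_rot: [-0.696, 0.121, 0.697, 0.121]
wrist_force: [0.1, -0.6, -2.2]
opening: 0.0195
```

>>> drive_tool(
  dp=[
    [0.2,0,-0.05],
    [0.2,0,0],
    [0.1,0,0],
    [0,0,0],
  ],
  turn=[
    [0,0,0],
    [0,0,0],
    [0,0,0],
    [0,0,0],
  ],
  claw=[1,1,1,1],
)

```text
clock: 9.65
eef_pos: [0.4728, -0.1618, 0.0994]
ee_rot: [-0.696, 0.121, 0.697, 0.121]
wrist_force: [0.3, -0.2, -0.8]
opening: 0.0199
```

Depth ≈14.5 mm with no contact yet.

>>> drive_tool(
  dp=[
    [0.15,0,-0.02],
    [0.15,0,0],
    [0,0,0],
  ],
  turn=[
    [0,0,0],
    [0,0,0],
    [0,0,0],
  ],
  claw=[1,1,1],
)

```text
clock: 10.02
eef_pos: [0.4729, -0.1618, 0.0964]
ee_rot: [-0.696, 0.121, 0.697, 0.121]
wrist_force: [-0.4, -0.2, -1.1]
opening: 0.0196
```

>>> drive_tool(
  dp=[
    [0.1,0,0],
    [0.1,0,0],
    [0,0,0],
  ],
  turn=[
    [0,0,0],
    [0,0,0],
    [0,0,0],
  ],
  claw=[1,1,1],
)

```text
clock: 10.4
eef_pos: [0.473, -0.1619, 0.0944]
ee_rot: [-0.696, 0.121, 0.697, 0.121]
wrist_force: [0.5, -0.1, -0.5]
opening: 0.0199
```

>>> drive_tool(
  dp=[
    [0.1,0,0],
    [0.1,0,0],
    [0,0,0],
  ],
  turn=[
    [0,0,0],
    [0,0,0],
    [0,0,0],
  ],
  claw=[1,1,1],
)

```text
clock: 10.78
eef_pos: [0.4731, -0.1619, 0.0924]
ee_rot: [-0.696, 0.121, 0.697, 0.121]
wrist_force: [-0.4, -0.5, -1.1]
opening: 0.0193
```

>>> drive_tool(
  dp=[
    [0.1,0,0],
    [0,0,0],
  ],
  turn=[
    [0,0,0],
    [0,0,0],
  ],
  claw=[1,1],
)

```text
clock: 11.02
eef_pos: [0.4732, -0.1619, 0.0915]
ee_rot: [-0.696, 0.121, 0.697, 0.121]
wrist_force: [0.6, -0.1, -2.8]
opening: 0.0198
```

>>> drive_tool(
  dp=[
    [0.1,0,0],
    [0,0,0],
  ],
  turn=[
    [0,0,0],
    [0,0,0],
  ],
  claw=[1,1],
)

```text
clock: 11.28
eef_pos: [0.4733, -0.162, 0.0907]
ee_rot: [-0.696, 0.121, 0.697, 0.121]
wrist_force: [-0.2, 0.0, 1.1]
opening: 0.0198
```

>>> drive_tool(
  dp=[
    [0.1,0,0],
    [0,0,0],
  ],
  turn=[
    [0,0,0],
    [0,0,0],
  ],
  claw=[1,1],
)

```text
clock: 11.52
eef_pos: [0.4733, -0.162, 0.09]
ee_rot: [-0.697, 0.121, 0.697, 0.121]
wrist_force: [-0.7, 0.2, 5.5]
opening: 0.0193
```

>>> drive_tool(
  dp=[
    [0.1,0,0],
    [0,0,0],
  ],
  turn=[
    [0,0,0],
    [0,0,0],
  ],
  claw=[1,1],
)

```text
clock: 11.78
eef_pos: [0.4734, -0.1621, 0.0895]
ee_rot: [-0.697, 0.121, 0.697, 0.122]
wrist_force: [-1.9, 1.1, 10.3]
opening: 0.0196
```

>>> drive_tool(
  dp=[
    [0.08,0,0],
    [0,0,0],
    [0,0,0],
  ],
  turn=[
    [0,0,0],
    [0,0,0],
    [0,0,0],
  ],
  claw=[1,1,1],
)

```text
clock: 12.15
eef_pos: [0.4734, -0.1621, 0.0891]
ee_rot: [-0.697, 0.121, 0.697, 0.122]
wrist_force: [-3.9, 1.4, 14.5]
opening: 0.0196
```

>>> drive_tool(
  dp=[
    [0.05,0,0],
    [0,0,0],
    [0,0,0],
  ],
  turn=[
    [0,0,0],
    [0,0,0],
    [0,0,0],
  ],
  claw=[1,1,1],
)

```text
clock: 12.52
eef_pos: [0.4734, -0.1621, 0.0889]
ee_rot: [-0.697, 0.121, 0.697, 0.122]
wrist_force: [-4.9, 2.8, 17.9]
opening: 0.0196
```

Run:
```python
from hub import *
F=[]
for i in range(5):
    s=arm.get_state();F.append(s['wrist_force']);arm.grab_frame('wrist')
print(np.round(F,1).tolist(),np.mean(F,0).round(2),s['eef_pos'],s['opening'])
```

```text
[[-4.9, 2.8, 17.9], [-4.0, 2.3, 17.0], [-4.6, 2.7, 16.9], [-4.6, 2.6, 18.3], [-3.8, 2.3, 18.1]] [-4.37  2.53 17.65] [ 0.47344346 -0.16210781  0.08889444] 0.019821820682142124
```

>>> drive_tool(
  dp=[
    [0,0,0.02],
    [0,0,0],
    [0,0,0],
  ],
  turn=[
    [0,0,0],
    [0,0,0],
    [0,0,0],
  ],
  claw=[4,4,4],
)

```text
clock: 13.15
eef_pos: [0.4726, -0.1616, 0.0869]
ee_rot: [-0.696, 0.121, 0.697, 0.121]
wrist_force: [-0.7, -0.0, 0.2]
opening: 0.0381
```

>>> drive_tool(
  dp=[
    [-1.5,0,0],
    [-2.5,0,0],
    [0,0,0],
    [0,0,0],
  ],
  turn=[
    [0,0,0],
    [0,0,0],
    [0,0,0],
    [0,0,0],
  ],
  claw=[4,4,0,0],
)

```text
clock: 13.65
eef_pos: [0.4728, -0.1615, 0.1272]
ee_rot: [-0.696, 0.121, 0.697, 0.121]
wrist_force: [0.0, 0.4, 0.2]
opening: 0.027
```

Run:
```python
from hub import *
F=[]
for i in range(3):
    s=arm.get_state();F.append(s['wrist_force']);pp,d=arm.grab_frame('wrist')
K,T=camT('wrist',s);W=cloud(K,T,d)
print(np.mean(F,0).round(2),s['eef_pos'],s['opening'])
L=R.from_quat(s['ee_rot']).inv().apply((W-s['eef_pos']).reshape(-1,3)).reshape(W.shape)*1000
X,Y,Z=W[...,0],W[...,1],W[...,2]
m=(abs(X-.473)<.03)&(abs(Y+.162)<.03)&(Z>.08)&(Z<.1155)
t=m&(Z>.11);print('top',t.sum())
if t.sum()>20:
    c,wh,a=cv2.minAreaRect(W[t][:,:2].astype(np.float32));print(np.round(c,4),np.round(wh,4),a,np.median(Z[t]))
f=(abs(L[...,2]+9.5)<3)&(abs(L[...,1])<8)&(Z>.075)&(Z<.105);print('flat',f.sum(),np.polyfit(Z[f]*1000,L[...,2][f],1),np.polyfit(L[...,1][f],L[...,2][f],1))
save('w6',pp)
```

```text
[-0.24  0.12  0.38] [ 0.47242072 -0.16150801  0.12673067] 0.019644313173556572
top 852
[ 0.4735 -0.1606] [0.0195 0.02  ] 69.77859497070312 0.11312728965567856
flat 286 [ 7.36491994e-03 -1.10264415e+01] [ 1.78519327e-03 -1.03569248e+01]
```

View pics/w6.png

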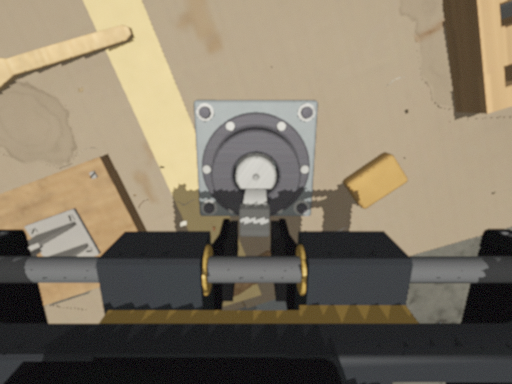

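>>> drive_tool(
  dp=[
    [0.4,-0.1,-0.2],
    [0.4,0,0],
    [0.3,0,0],
    [0,0,0],
    [0,0,0],
  ],
  turn=[
    [0,0,0],
    [0,0,0],
    [0,0,0],
    [0,0,0],
    [0,0,0],
  ],
  claw=[0,0,0,0,0],
)

```text
clock: 14.42
eef_pos: [0.4751, -0.1616, 0.1162]
ee_rot: [-0.696, 0.121, 0.697, 0.121]
wrist_force: [0.0, -0.0, 0.2]
opening: 0.0003
```

>>> drive_tool(
  dp=[
    [0.1,0,0],
    [0.1,0,0],
    [0,0,0],
  ],
  turn=[
    [0,0,0],
    [0,0,0],
    [0,0,0],
  ],
  claw=[0,0,0],
)

```text
clock: 14.8
eef_pos: [0.475, -0.1615, 0.1141]
ee_rot: [-0.696, 0.121, 0.697, 0.121]
wrist_force: [0.4, 0.0, -0.5]
opening: 0.0007
```

>>> drive_tool(
  dp=[
    [0.08,0,0],
    [0,0,0],
  ],
  turn=[
    [0,0,0],
    [0,0,0],
  ],
  claw=[0,0],
)

```text
clock: 15.05
eef_pos: [0.4751, -0.1615, 0.1134]
ee_rot: [-0.696, 0.121, 0.697, 0.121]
wrist_force: [-0.8, -0.4, 0.4]
opening: 0.0004
```

>>> drive_tool(
  dp=[
    [0.08,0,0],
    [0,0,0],
  ],
  turn=[
    [0,0,0],
    [0,0,0],
  ],
  claw=[0,0],
)

```text
clock: 15.3
eef_pos: [0.4752, -0.1616, 0.1128]
ee_rot: [-0.696, 0.121, 0.697, 0.121]
wrist_force: [-1.2, 0.4, 3.3]
opening: 0.0006
```

>>> drive_tool(
  dp=[
    [0.06,0,0],
    [0,0,0],
  ],
  turn=[
    [0,0,0],
    [0,0,0],
  ],
  claw=[0,0],
)

```text
clock: 15.55
eef_pos: [0.4753, -0.1616, 0.1127]
ee_rot: [-0.696, 0.121, 0.697, 0.121]
wrist_force: [-3.0, 1.3, 9.0]
opening: 0.0004
```

>>> drive_tool(
  dp=[
    [0.05,0,0],
    [0,0,0],
  ],
  turn=[
    [0,0,0],
    [0,0,0],
  ],
  claw=[0,0],
)

```text
clock: 15.8
eef_pos: [0.4753, -0.1617, 0.1127]
ee_rot: [-0.696, 0.121, 0.697, 0.122]
wrist_force: [-2.9, 2.3, 13.4]
opening: 0.0005
```

>>> drive_tool(
  dp=[
    [0.03,0,0],
    [0,0,0],
  ],
  turn=[
    [0,0,0],
    [0,0,0],
  ],
  claw=[0,0],
)

```text
clock: 16.05
eef_pos: [0.4753, -0.1617, 0.1126]
ee_rot: [-0.696, 0.121, 0.697, 0.122]
wrist_force: [-4.1, 1.4, 16.5]
opening: 0.0004
```

>>> drive_tool(
  dp=[
    [0.02,0,0],
    [0,0,0],
    [0,0,0],
  ],
  turn=[
    [0,0,0],
    [0,0,0],
    [0,0,0],
  ],
  claw=[0,0,0],
)

```text
clock: 16.42
eef_pos: [0.4754, -0.1617, 0.1127]
ee_rot: [-0.696, 0.121, 0.697, 0.122]
wrist_force: [-4.8, 2.8, 18.1]
opening: 0.0007
```

>>> drive_tool(
  dp=[
    [0,0,0],
  ],
  turn=[
    [0,0,0],
  ],
  claw=[0],
)

```text
clock: 16.55
eef_pos: [0.4754, -0.1617, 0.1126]
ee_rot: [-0.696, 0.121, 0.697, 0.122]
wrist_force: [-4.5, 1.5, 18.5]
opening: 0.0007
```

Held at about 18 N with no further travel: wedged. Now retreat and check.

>>> drive_tool(
  dp=[
    [-0.5,0,0],
    [-3,0,0],
    [-5,0,0],
    [-1,0,0],
    [0,0,0],
  ],
  turn=[
    [0,0,0],
    [0,0,0],
    [0,0,0],
    [0,0,0],
    [0,0,0],
  ],
  claw=[0,0,0,0,0],
)

```text
clock: 17.18
eef_pos: [0.4753, -0.1612, 0.206]
ee_rot: [-0.697, 0.121, 0.697, 0.121]
wrist_force: [0.6, -0.7, 0.2]
opening: 0.0007
```

Run:
```python
from hub import *
s=arm.get_state();pp,d=arm.grab_frame('wrist');K,T=camT('wrist',s);W=cloud(K,T,d);X,Y,Z=W[...,0],W[...,1],W[...,2]
print(s['clock'],s['wrist_force'],s['eef_pos'])
def fit(m,n):
    m=cv2.morphologyEx(m.astype(np.uint8),cv2.MORPH_OPEN,np.ones((3,3)))>0
    c,wh,a=cv2.minAreaRect(W[m][:,:2].astype(np.float32));print(n,m.sum(),np.round(c,4),np.round(wh,4),round(a,1),np.median(Z[m]).round(4));return np.array(c)
h=fit((abs(X-.473)<.03)&(abs(Y+.162)<.03)&(Z>.11)&(Z<.117),'head')
hub=fit((abs(X-.492)<.08)&(abs(Y+.168)<.08)&(Z>.007)&(Z<.014),'plate')
a=np.deg2rad(-19.8);e=h-hub;print('head in hub',(np.array([[np.cos(a),np.sin(a)],[-np.sin(a),np.cos(a)]])@e*1000).round(1))
for m,n in (((abs(X-.543)<.03)&(abs(Y+.394)<.03)&(abs(Z-.07)<.004),'spare'),):
    if m.sum()>15: fit(m,n)
save('w7',pp)
```

```text
17.175 [ 0.64703322 -0.71762875  0.1566463 ] [ 0.47531148 -0.16118864  0.20602538]
head 433 [ 0.4737 -0.1605] [0.0187 0.0195] 70.6 0.1131
plate 2807 [ 0.4921 -0.1681] [0.1161 0.114 ] 70.3 0.0108
head in hub [-19.9   1. ]
spare 232 [ 0.5435 -0.3929] [0.0166 0.0096] 88.0 0.0705
```

View pics/w7.png

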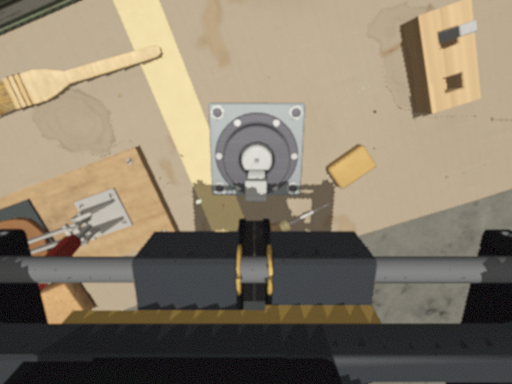

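```bash
python3 -c "
from rig import arm
print(arm.close_job(), arm.get_state()['clock'])"
```

```text
the job is handed in; nothing more can be done
the job is handed in; nothing more can be done
```

I took the headed key from the rack, started it in the keyway with its flat face to the shaft, and pressed it until it wedged. The job was handed in at about 17 s; no verdict was reported.

**How it was driven:** The key touched both faces with its tip about 22 mm below the hub's top. I pushed it about 2–3 mm further while gripped, up to about 18–19 N. I then let go and pressed the head again with the shut fingers to about 18 N, and it moved no more than about 0.1 mm. No force reading during the drive went over 19 N.

**Last checks:**
- **Key:** The wrist camera puts the head at (-19.9, +1.0) mm in the hub frame, about 3.4 mm on the side away from the shaft. It is square to the hub to within about 1°. Just before the final press it was also upright to within about 0.01 rad. The tip is about 25 mm down.
- **Spare key:** It still stands in its slot, less than 1 mm from where it was first measured.
- **Arm:** It is clear, with forces back near zero.

**What went wrong:** On the first swing across the bench, at about 1.95 s near (0.61, 0.18, 0.21), the tool brushed something. The wrist force reached about 67 N for a moment and the fingers were pushed. I never identified what it hit; nothing looked fallen in later pictures. The reading stayed under the 120 N wrist limit, and I think it was the fingers that touched. I cannot rule out that the gripper's body went over its 40 N limit.

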